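# Unlock and uncap the drop tube

## Robot

A 6-joint arm with a two-finger parallel gripper is mounted at the origin on the work surface. World frame = base frame: x ahead of the robot, y to its left, z up, the work surface at z = 0. Lengths are in m, angles in rad, forces in N, time in s.
With the tool pointing down it reaches from about 0.4 to 0.825 m from the base axis. Payload 7 kg.
Tool frame: the origin (TCP) lies midway between the tips of the shut fingers; the grasp point (between the pads) lies 19 mm behind it; z points along the fingers, x is the direction in which the jaws open and shut, and the axes are right-handed (so a half turn about z gives the same grasp; the last joint's range is limited). The gripper opens to 88 mm and grips with 3 to 60 N. Pads are 19 mm wide; open, the fingers measure 130 mm over their backs; the gripper's body (78 mm by 193 mm) begins 47 mm behind the grasp point.
Start: joints at [-1.007, 0.359, 0.012, 0, -1.224, -0.288], TCP at [0.184, -0.649, 0.227] pointing down, gripper open.
Joint ranges: [-3.07, 3.07], [-1.43, 2.12], [-1.02, 1.25], [-3.03, 1.67], [-3.05, -0], [-3.03, 3.03]. Speed limits (rad/s): [2.39, 2.39, 3.01, 3.14, 3.14, 3.14].

## Interface

Orientations are given as [roll, pitch, yaw] about the fixed x, y, z axes, in that order (R = Rz(yaw) Ry(pitch) Rx(roll)).
In Python, from station import arm, grab_frame, camera_params gives the robot as it stands.
- The arm moves only by the shell command python3 -m handwheel 'ROWS' [FORCE]. ROWS is JSON, a list that holds one entry, the list of rows, each a list of 5 numbers: the finger opening in m, from 0 to 0.0876, then the shift along the tool's x, y, z in m, then the turn about the tool's z in degrees. A call has 1 to 20 rows; each row is the pose to reach, as a shift and turn from the pose measured when the call began, along the tool's axes at that moment; what a row does not reach only later rows make up. A row lasts 1/12 s, in which the tool goes at most 41.7 mm and 7.16 degrees, less where a joint would pass 70% of its speed; a pose out of reach is approached as far as the arm can. A call with a gripper value outside its range is refused whole. The fingers move at their own pace and stop on an object; FORCE is the grip in N (left out, the last holds). Time passes only in rows, so rows that repeat a pose let the fingers close. It gives the time, the measured TCP pose, the force and the opening at its end, in the units of the state.
- arm.get_state(): the state, without advancing time (a new reading comes with each control period).
- grab_frame(name): name is "scene" or "top" or "wrist"; returns the picture (480x640x3 uint8, blue, green, red); there is no depth.
- camera_params(name): a dict with "intrinsics" (3x3 intrinsics, pixels), "R" (3x3) and "t" (3): a world point X has camera coordinates R X + t; the wrist camera has in their place "tool_from_camera" (4x4, takes a point from camera to tool coordinates, whose origin is the TCP and whose axes are the tool frame's). Camera axes: x right, y down, z forward; pixel columns grow to the right and rows downward; lengths in m; the calibration is good to about 2 mm. The wrist camera is an equidistant fisheye: a pixel r from the principal point sees the ray r / f radians off the axis. A picture is of the moment at which its call begins: read the wrist's pose just before it. camera_params takes no time and is no camera call.
- arm.job_done(): hands the job in, once; it reports no verdict.
The state is a dict: "t": time; "q": joint angles; "qd": joint speeds; "joint_efforts": joint torques, N m; "eef_pos": TCP position; "ee_rot": TCP orientation; "force": force on the tool from outside, world axes, zero at the start; "moment": the same for the moment, N m; "width": finger opening in m.
Only numpy, scipy, OpenCV 4.12 (cv2) and the standard library are available. Lean on these libraries where they do the work, as an engineer would, in place of code of your own. Each camera call takes 0.05 s, during which the arm holds its last target.

## Task

Lift the brass keeper link up off its two pegs beside the drop tube's cap and leave it lying in the open square tray. Then twist the cap loose by its round knob: the tube may be cut left-handed or right-handed, so try one way and, if it stops almost at once, do not force it but go the other way for about a quarter turn. Finish while holding the cap by its knob, upright and lifted about 8 cm straight up above the tube, with the other things on the table left where they stand.

Things in the scene. Friction and masses are not known exactly. Their poses are not given: they have to be found in the camera images.
- tube: Drop tube, fixed: upright smoked tube with aluminium collar, 70 mm across, rim 120 mm above the table, on a steel foot 100 x 145 mm. Origin: on its axis at table level, z up. Along its +y, 80 mm from the axis, stands a steel pillar 22 mm square, 126 mm high, with an upright peg on top 8 mm thick, 12 mm high.
- cap_knob (a point): Centre (half-way up) of the tall round knob on the tube's cap: 28 mm diameter, 42 mm high, foot on the cap's flange (72 mm diameter, 6 mm thick, lying on the rim), so this point is 147 mm above the table. z up along the tube's axis. Along +y the flange has an ear with an upright peg 8 mm thick, 12 mm high, 44 mm from the axis.
- cap: The cap, loose, about 220 g; origin on its axis at the flange's underside. Below, it reaches 18.5 mm into the tube with two bayonet lugs. It turns easily but never rises by itself. Wrong way: firm stop after about 12 degrees. Right way: it lifts straight out from 50 to 120 degrees of turn, not at less. Which way is right differs from start to start and cannot be seen. The hung keeper bars turning.
- keeper_grip (a point): Half-way up the brass keeper link, on its axis: plate 64 x 26 x 5 mm with two 12 mm holes 36 mm apart (along its x), hung over the cap's and the pillar's peg; upright handle 14 mm in diameter, 35 mm high on the plate's middle. Point 22.5 mm above the underside, as hung 148.5 mm above the table, 62 mm from the tube's axis along the tube's +y. Loose, 120 g. Raised 20 mm it clears the pegs.
- tray: Open square tray, fixed, 190 x 190 mm outside, walls 6 mm thick and 30 mm high, floor 6 mm thick. Origin: centre of its underside on the table, z up.
- chip4_center (a point): Bystander: centre of the top chip of a stack of five red clay chips, 39 mm diameter, 17 mm high in all.
- dolly: Bystander: brass roulette dolly, 36 mm wide, 62 mm high; origin under its centre.
- lammer_center (a point): Bystander: centre of a chrome lammer button, 30 mm diameter, 5 mm high.
- spare: Bystander: empty open smoked chip tube without cap, 60 mm diameter, 100 mm high; origin under its centre.
- weight: Bystander: dark steel weight, 44 mm diameter, 55 mm high; origin under its centre.
There are look-alikes about, which are no part of the job. What is shaped like the part that bears keeper_grip but red is not meant. Of the things shaped like the cap, the aluminium one is meant.

How it is judged:
By the outcome, as a careful person would: the job done as asked, in the order asked, and still so for the second after the job is handed in, while the arm keeps its last pose, push and grip.
It also fails if it takes over 58 s, if anything falls off the work surface, if the arm or the gripper's body presses on something with over 40 N, if the wrist force passes 120 N, or if a joint passes its speed limit or range.

## Working session

There is one attempt and no reset: what is moved stays moved. The work goes in short steps, Python scripts to look and compute and a shell command to move; the robot and the scene stay as the last step left them, time stands still between calls to the robot, and variables do not carry over. Pictures are saved under pics/ and viewed, and the job is handed in when it is done.

```bash
ls; mkdir -p pics
python3 - <<'E'
from station import arm, grab_frame, camera_params
import cv2,numpy as np
np.set_printoptions(precision=4,suppress=True)
s=arm.get_state();print(s)
for n in ("scene","top","wrist"):
    cv2.imwrite(f"pics/{n}0.png",grab_frame(n)); print(n,camera_params(n))
E
```

```text
pics
{'t': 0.0, 'q': array([-1.0069,  0.3594,  0.011 , -0.0003, -1.2241, -0.2882]), 'qd': array([ 0.0013,  0.0012, -0.0027, -0.0013, -0.0008,  0.0011]), 'joint_efforts': array([  0.0009, -58.2718,  29.306 ,   6.9973,   0.0067,  -0.0002]), 'eef_pos': array([ 0.1836, -0.649 ,  0.2256]), 'ee_rot': array([-3.1414, -0.0017,  1.8464]), 'force': array([ 0.3671, -0.34  ,  0.1866]), 'moment': array([-0.0602,  0.0383,  0.0544]), 'width': 0.08776838944775461}
scene {'intrinsics': array([[508.6535,   0.    , 327.6899],
       [  0.    , 508.6535, 247.8268],
       [  0.    ,   0.    ,   1.    ]]), 'R': array([[ 0.774 ,  0.6331,  0.0084],
       [ 0.4456, -0.5353, -0.7175],
       [-0.4498,  0.5591, -0.6965]]), 't': array([-0.456 , -0.1589,  1.3764])}
top {'intrinsics': array([[462.4046,   0.    , 313.8761],
       [  0.    , 462.4046, 244.102 ],
       [  0.    ,   0.    ,   1.    ]]), 'R': array([[ 0.0001, -0.9999,  0.011 ],
       [-0.9915, -0.0015, -0.1302],
       [ 0.1302, -0.0109, -0.9914]]), 't': array([-0.0179,  0.5902,  1.03  ])}
wrist {'intrinsics': array([[371.6483,   0.    , 318.8963],
       [  0.    , 371.6483, 239.682 ],
       [  0.    ,   0.    ,   1.    ]]), 'tool_from_camera': array([[ 1.    ,  0.0011, -0.0003, -0.0004],
       [-0.001 ,  0.9639,  0.2661, -0.072 ],
       [ 0.0006, -0.2661,  0.9639, -0.157 ],
       [ 0.    ,  0.    ,  0.    ,  1.    ]])}
```

View pics/top0.png

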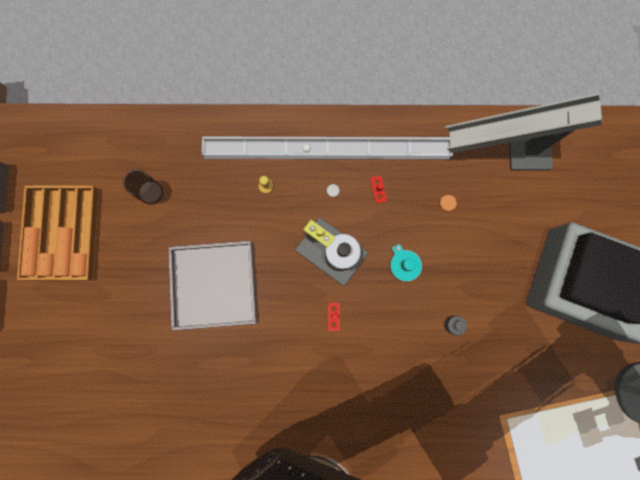

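View pics/scene0.png

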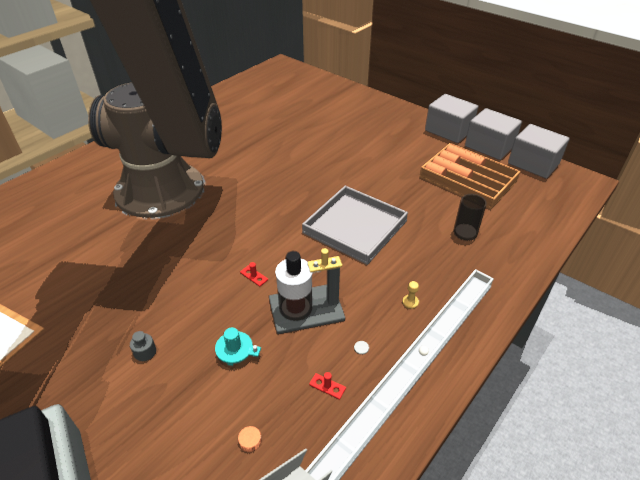

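View pics/wrist0.png

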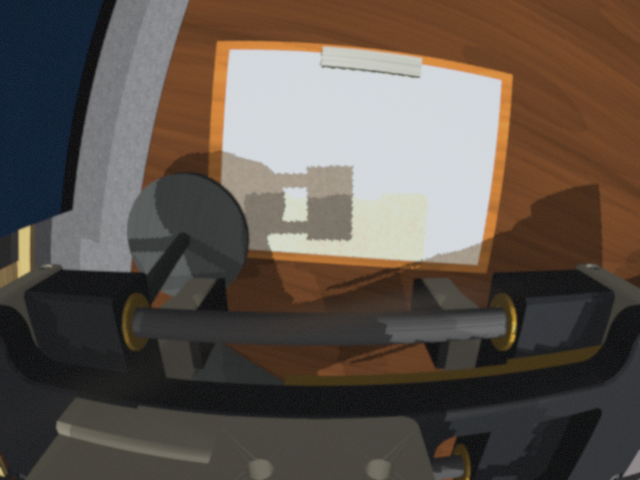

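The top view shows the aluminium cap and its black knob at about (344,251), the brass keeper at about (320,234) and the tray at about (212,285). I'll zoom in to measure them.

Run:
```python
import cv2
a=cv2.imread("pics/top0.png")[205:295,285:375]; b=cv2.imread("pics/scene0.png")[240:335,255:355]
import numpy as np
a=cv2.resize(a,(400,400),interpolation=cv2.INTER_CUBIC);b=cv2.resize(b,(400,380),interpolation=cv2.INTER_CUBIC)
b=np.vstack([b,np.zeros((20,400,3),np.uint8)])
cv2.imwrite("pics/z0.png",np.hstack([a,b]))
```

```text
(no output)
```

View pics/z0.png

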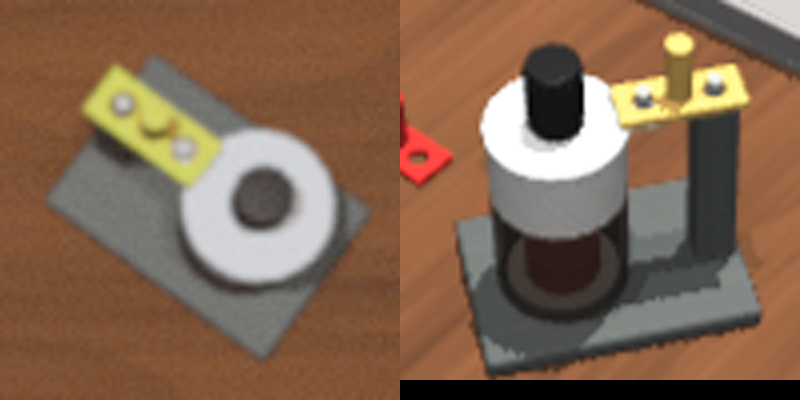

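```bash
cat > h.py <<'E'
from station import arm, grab_frame, camera_params
import cv2,numpy as np
np.set_printoptions(precision=4,suppress=True)
def ray(n,px):
    c=camera_params(n);K,R,t=c["intrinsics"],c["R"],c["t"]
    d=R.T@np.linalg.solve(K,np.array([px[0],px[1],1.]));return -R.T@t,d
def atz(n,px,z):
    o,d=ray(n,px);return o+d*(z-o[2])/d[2]
def proj(n,X):
    c=camera_params(n);p=c["intrinsics"]@(c["R"]@np.asarray(X)+c["t"]);return p[:2]/p[2]
def tri(pa,pb):
    o1,d1=ray("top",pa);o2,d2=ray("scene",pb)
    s=np.linalg.lstsq(np.stack([d1,-d2],1),o2-o1,rcond=None)[0]
    a=o1+s[0]*d1;b=o2+s[1]*d2;return (a+b)/2,np.linalg.norm(a-b)
def wproj(X,pos,rpy):
    from scipy.spatial.transform import Rotation as Ro
    T=Ro.from_euler('xyz',rpy).as_matrix();c=camera_params("wrist")
    M=c["tool_from_camera"];x=T.T@(np.asarray(X)-pos);x=M[:3,:3].T@(x-M[:3,3])
    th=np.arctan2(np.hypot(x[0],x[1]),x[2]);u=x[:2]/np.hypot(*x[:2]);K=c["intrinsics"]
    return K[:2,2]+K[0,0]*th*u
def wray(px,pos,rpy,z):
    from scipy.spatial.transform import Rotation as Ro
    T=Ro.from_euler('xyz',rpy).as_matrix();c=camera_params("wrist");K=c["intrinsics"]
    v=(np.asarray(px,float)-K[:2,2]);r=np.linalg.norm(v);th=r/K[0,0]
    d=np.r_[np.sin(th)*v/r,np.cos(th)];M=c["tool_from_camera"]
    o=T@M[:3,3]+pos;d=T@M[:3,:3]@d;return o+d*(z-o[2])/d[2]
E
python3 - <<'E'
from h import *
print("knob top",tri((343.95,247.8),(293,255)),atz("top",(343.95,247.8),.168),atz("scene",(293,255),.168))
print("flange",atz("top",(343.3,251.35),.126))
print("handle",tri((319.9,231.8),(324.75,250.5)),atz("top",(319.9,231.8),.161),atz("scene",(324.75,250.5),.161))
p=atz("top",(312.7,228.4),.138);c=atz("top",(326.4,238.5),.138);print("pegs",p,c,p-c,np.degrees(np.arctan2(*(p-c)[1::-1])))
for q in [(169,246),(251,241),(256,325),(173,329)]: print("tray",atz("top",q,.03))
E
```

```text
knob top (array([ 0.5657, -0.0771,  0.1684]), np.float64(0.00015243896322195396)) [ 0.5658 -0.077   0.168 ] [ 0.5653 -0.0768  0.168 ]
flange [ 0.5634 -0.0788  0.126 ]
handle (array([ 0.6003, -0.0273,  0.1643]), np.float64(0.0031904940776126445)) [ 0.5997 -0.0285  0.161 ] [ 0.5992 -0.0235  0.161 ]
pegs [ 0.6105 -0.0139  0.138 ] [ 0.5891 -0.0427  0.138 ] [0.0214 0.0288 0.    ] 53.323043689764695
tray [0.5864 0.3187 0.03  ]
tray [0.5985 0.1289 0.03  ]
tray [0.4056 0.1141 0.03  ]
tray [0.3967 0.3019 0.03  ]
```

```bash
cat >> h.py <<'E'
def to(P,yawdeg=None):
    s=arm.get_state();r,p,y=s["ee_rot"]
    from scipy.spatial.transform import Rotation as Ro
    T=Ro.from_euler('xyz',[r,p,y]).as_matrix()
    d=T.T@(np.asarray(P)-s["eef_pos"])
    print("t",s["t"],"pos",s["eef_pos"],"rpy",np.degrees([r,p,y]),"w",s["width"],"F",s["force"],"q",s["q"])
    print(" shift mm",d*1000,"turn", None if yawdeg is None else -((yawdeg-np.degrees(y)+180)%360-180))
E
python3 -c "
from h import *
to((.35,-.38,.25),144);to((.6005,-.027,.25),144)
print(camera_params('top'))
for q in [(530,297),(640,340),(578,226)]: print(atz('top',q,.0))"
```

```text
t 0.15 pos [ 0.1837 -0.6492  0.2259] rpy [-179.9938   -0.0692  105.7978] w 0.08752987916321706 F [ 0.4413 -0.4172  0.7867] q [-1.0069  0.3592  0.0113 -0.0003 -1.2241 -0.2881]
 shift mm [213.7398 233.2967 -23.8991] turn -38.202174058956274
t 0.15 pos [ 0.1837 -0.6492  0.2259] rpy [-179.9938   -0.0692  105.7978] w 0.08752987916321706 F [ 0.4413 -0.4172  0.7867] q [-1.0069  0.3592  0.0113 -0.0003 -1.2241 -0.2881]
 shift mm [485.2092 570.437  -23.6077] turn -38.202174058956274
{'intrinsics': array([[462.4046,   0.    , 313.8761],
       [  0.    , 462.4046, 244.102 ],
       [  0.    ,   0.    ,   1.    ]]), 'R': array([[ 0.0001, -0.9999,  0.011 ],
       [-0.9915, -0.0015, -0.1302],
       [ 0.1302, -0.0109, -0.9914]]), 't': array([-0.0179,  0.5902,  1.03  ])}
[ 0.4695 -0.5306  0.    ]
[ 0.3692 -0.7843  0.    ]
[ 0.6405 -0.658   0.    ]
```

```bash
python3 -m handwheel '[[[0.04,0.035,0.018,-0.02,-5],[0.04,0.07,0.035,-0.024,-10],[0.04,0.11,0.053,-0.024,-16],[0.04,0.145,0.07,-0.024,-22],[0.04,0.182,0.09,-0.024,-28],[0.04,0.205,0.122,-0.024,-33],[0.04,0.228,0.155,-0.024,-38],[0.04,0.252,0.187,-0.024,-38],[0.04,0.275,0.22,-0.024,-38],[0.04,0.3,0.252,-0.024,-38],[0.04,0.322,0.284,-0.024,-38],[0.04,0.345,0.317,-0.024,-38],[0.04,0.368,0.349,-0.024,-38],[0.04,0.383,0.378,-0.024,-38],[0.04,0.4,0.41,-0.024,-38],[0.04,0.415,0.44,-0.024,-38],[0.04,0.435,0.475,-0.024,-38],[0.04,0.45,0.505,-0.024,-38],[0.04,0.468,0.54,-0.024,-38],[0.04,0.485,0.57,-0.024,-38]]]' 15
python3 - <<'E'
from h import *
to((.6005,-.027,.25),144);s=arm.get_state()
cv2.imwrite("pics/w1.png",grab_frame("wrist"))
for X in [(.6005,-.027,.161),(.565,-.0775,.168)]: print(wproj(X,s["eef_pos"],s["ee_rot"]))
E
```

```text
t: 1.82
eef_pos: [0.6014, -0.0256, 0.2501]
ee_rot: [3.141, -0.001, 2.51]
force: [0.6, -0.7, 0.5]
width: 0.0399
t 1.8167 pos [ 0.6014 -0.0256  0.2501] rpy [179.97    -0.0695 143.8132] w 0.0398834781459549 F [ 0.6    -0.7048  0.5468] q [ 0.2808  0.2258 -0.1191 -0.0014 -1.2262 -0.9119]
 shift mm [-0.0527 -1.65    0.0809] turn -0.18677922980506878
[318.8632 243.3976]
[317.1502 153.3711]
```

View pics/w1.png

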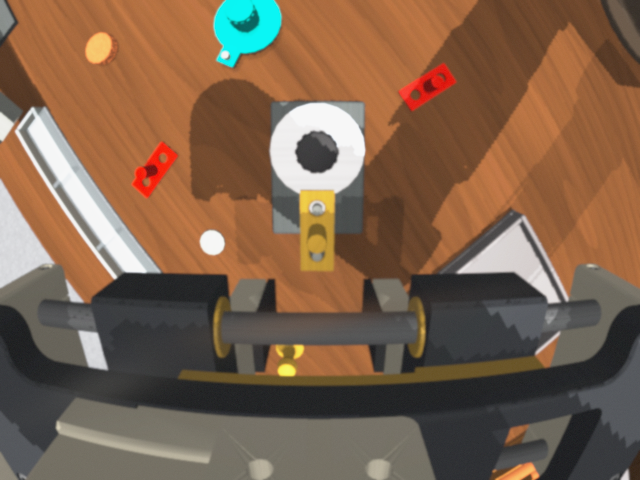

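The wrist view shows the keeper lined up with the tool's y axis, its handle top at about (317,240). The knob top is at about (317,150). Both sit within about 3 px of my estimates.

Run:
```python
from h import *
s=arm.get_state();a=(s["eef_pos"],s["ee_rot"])
im=cv2.imread("pics/w1.png")[130:280,250:390]
cv2.imwrite("pics/w1z.png",cv2.resize(im,(560,600),interpolation=cv2.INTER_CUBIC))
print(wray((317,240),*a,.161),wray((317,151),*a,.168))
```

```text
[ 0.6037 -0.0267  0.161 ] [ 0.568  -0.0756  0.168 ]
```

View pics/w1z.png

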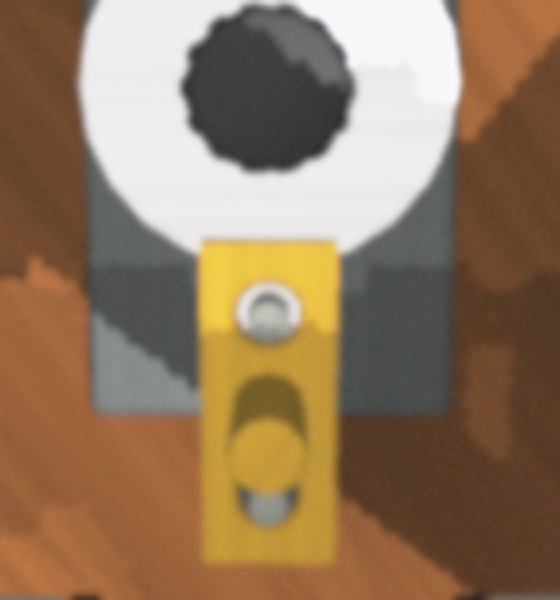

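```bash
python3 -m handwheel '[[[0.04,0,-0.0015,0.03,0],[0.04,0,-0.0015,0.06,0],[0.04,0,-0.0015,0.085,0],[0.04,0,-0.0015,0.1,0],[0.04,0,-0.0015,0.11,0],[0.04,0,-0.0015,0.115,0],[0.04,0,-0.0015,0.115,0],[0.02,0,-0.0015,0.115,0],[0.01,0,-0.0015,0.115,0],[0,0,-0.0015,0.115,0],[0,0,-0.0015,0.115,0],[0,0,-0.0015,0.115,0],[0,0,-0.0015,0.115,0]]]' 20
python3 - <<'E'
from h import *
to((.6005,-.027,.20),144)
cv2.imwrite("pics/w2.png",grab_frame("wrist"))
E
```

```text
t: 2.95
eef_pos: [0.6046, -0.0234, 0.1349]
ee_rot: [3.14, 0.0, 2.512]
force: [-0.0, 0.1, 3.5]
width: 0.0132
t 2.95 pos [ 0.6046 -0.0234  0.1349] rpy [179.9056   0.0123 143.9338] w 0.01323780077729947 F [-0.015   0.1231  3.4786] q [ 0.2833  0.3175 -0.2708 -0.001  -0.9811 -0.9123]
 shift mm [  1.1515  -5.1946 -65.1357] turn -0.06615802114737335
```

View pics/w2.png

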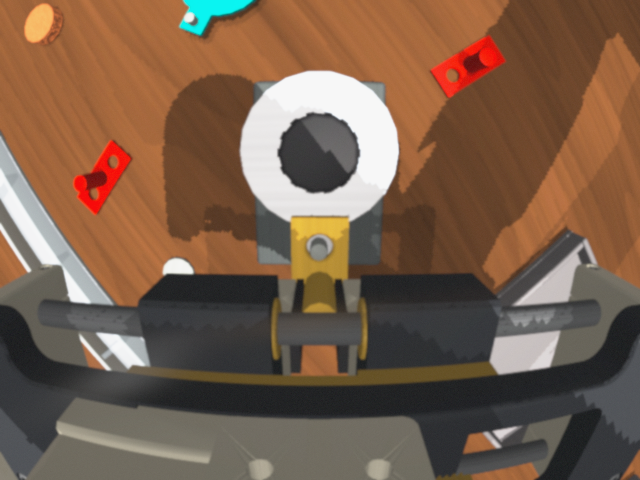

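```bash
python3 -m handwheel '[[[0.04,0,0,0,0],[0.04,0,0,0,0],[0.04,0,-0.005,0,0],[0.04,0,-0.005,0,0],[0.04,0,-0.005,0,0],[0.04,0,-0.005,0,0]]]'
python3 - <<'E'
from h import *
to((.6005,-.027,.135),144)
E
```

```text
t: 3.5
eef_pos: [0.6015, -0.0276, 0.1348]
ee_rot: [3.14, 0.0, 2.512]
force: [0.4, 0.9, 1.0]
width: 0.0394
t 3.5 pos [ 0.6015 -0.0276  0.1348] rpy [179.9163   0.0062 143.925 ] w 0.039441766966751036 F [0.4388 0.865  1.0327] q [ 0.2778  0.3134 -0.2771 -0.001  -0.979  -0.9069]
 shift mm [ 1.1872 -0.1207 -0.2336] turn -0.07502505334579723
```

```bash
python3 -m handwheel '[[[0.02,0,0,0,0],[0.01,0,0,0,0],[0,0,0,0,0],[0,0,0,0,0],[0,0,0,0,0],[0,0,0,0,0],[0,0,0,-0.005,0],[0,0,0,-0.012,0],[0,0,0,-0.02,0],[0,0,0,-0.03,0],[0,0,0,-0.045,0],[0,0,0,-0.06,0],[0,0,0,-0.08,0],[0,0,0,-0.08,0],[0,0,0,-0.08,0]]]' 25
python3 - <<'E'
from h import *
to((.497,.216,.215),144)
cv2.imwrite("pics/w3.png",grab_frame("wrist"))
E
```

```text
t: 4.75
eef_pos: [0.6023, -0.0275, 0.2169]
ee_rot: [3.137, 0.002, 2.512]
force: [-0.3, 0.0, -2.3]
width: 0.0133
t 4.75 pos [ 0.6023 -0.0275  0.2169] rpy [179.7584   0.1389 143.9227] w 0.01330170776679383 F [-0.2785  0.0045 -2.3451] q [ 0.2776  0.2449 -0.1712 -0.0008 -1.1498 -0.907 ]
 shift mm [228.4869 134.8196   1.885 ] turn -0.07729683507182017
```

View pics/w3.png

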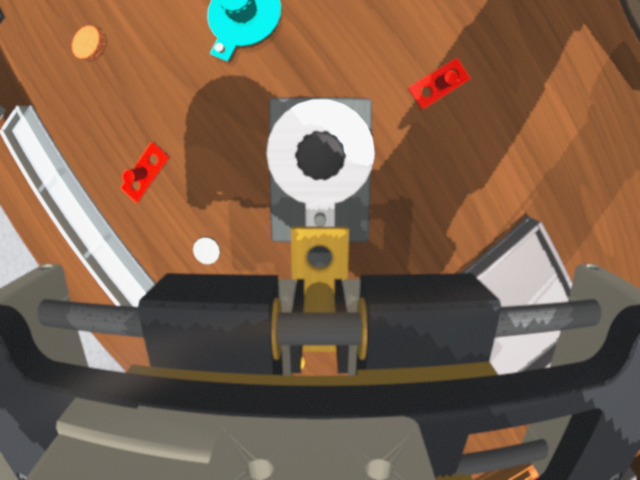

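The keeper is off both pegs and in the jaws. Next I carry it to the tray.

```bash
python3 -m handwheel '[[[0,0.015,0.009,0,0],[0,0.04,0.024,0,0],[0,0.07,0.042,0,0],[0,0.1,0.06,0,0],[0,0.13,0.077,0,0],[0,0.16,0.095,0,0],[0,0.19,0.112,0,0],[0,0.213,0.126,0,0],[0,0.225,0.133,0,0],[0,0.228,0.135,0,0],[0,0.228,0.135,0.02,0],[0,0.228,0.135,0.05,0],[0,0.228,0.135,0.08,0],[0,0.228,0.135,0.11,0],[0,0.228,0.135,0.135,0],[0,0.228,0.135,0.15,0],[0,0.228,0.135,0.155,0],[0,0.228,0.135,0.155,0],[0,0.228,0.135,0.155,0],[0,0.228,0.135,0.155,0]]]'
python3 - <<'E'
from h import *
to((.497,.216,.016),144)
cv2.imwrite("pics/w4.png",grab_frame("wrist"))
E
```

```text
t: 6.47
eef_pos: [0.4979, 0.2165, 0.0619]
ee_rot: [3.137, 0.001, 2.512]
force: [0.4, -0.1, -0.9]
width: 0.0131
t 6.4667 pos [0.4979 0.2165 0.0619] rpy [179.7423   0.0733 143.9157] w 0.013131969200426759 F [ 0.4015 -0.1398 -0.9208] q [ 0.7716  0.3084 -0.4904  0.0007 -0.7673 -1.4019]
 shift mm [ 0.496  -1.1266 45.8818] turn -0.08427181648633564
```

View pics/w4.png

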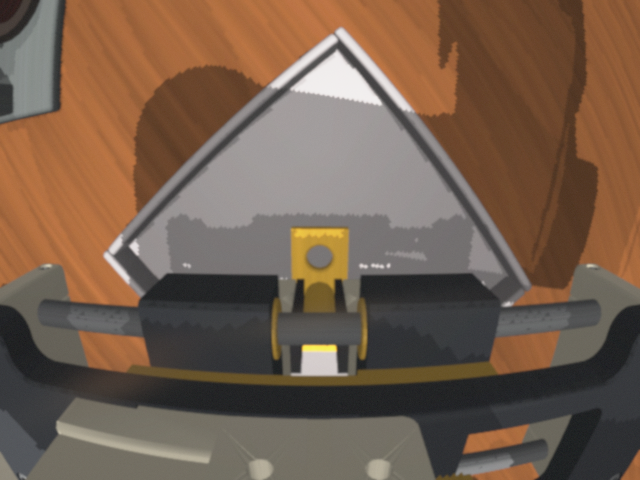

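The wrist view shows the keeper over the middle of the tray, plate hole at (319,256). Next I lower it 46 mm and check contact before letting go.

```bash
python3 -m handwheel '[[[0,0,0,0.015,0],[0,0,0,0.028,0],[0,0,0,0.037,0],[0,0,0,0.042,0],[0,0,0,0.045,0],[0,0,0,0.046,0],[0,0,0,0.046,0],[0,0,0,0.046,0]]]'
python3 -c "
from h import *
to((.497,.216,.016),144)"
```

```text
t: 7.18
eef_pos: [0.4984, 0.217, 0.0165]
ee_rot: [3.136, 0.002, 2.512]
force: [-0.6, -0.3, -1.7]
width: 0.0135
t 7.1833 pos [0.4984 0.217  0.0165] rpy [179.6808   0.0861 143.9267] w 0.013487354209951983 F [-0.5933 -0.3282 -1.7325] q [ 0.7717  0.3738 -0.5307  0.0009 -0.6606 -1.402 ]
 shift mm [ 0.5174 -1.607   0.4871] turn -0.07330174020881941
```

```bash
python3 -m handwheel '[[[0,0,0,0.001,0],[0,0,0,0.0015,0],[0,0,0,0.0015,0],[0.02,0,0,0.0015,0],[0.04,0,0,0.0015,0],[0.04,0,0,0.0015,0],[0.04,0,0,0.0015,0],[0.04,0,0,-0.01,0],[0.04,0,0,-0.03,0],[0.04,0,0,-0.06,0],[0.04,0,0,-0.095,0],[0.04,0,0,-0.13,0],[0.04,0,0,-0.165,0],[0.04,0,0,-0.195,0],[0.04,0,0,-0.21,0],[0.04,0,0,-0.21,0],[0.04,0,0,-0.21,0]]]'
python3 - <<'E'
from h import *
to((.5655,-.0775,.23),144)
cv2.imwrite("pics/w5.png",grab_frame("wrist"))
cv2.imwrite("pics/top5.png",grab_frame("top"))
E
```

```text
t: 8.6
eef_pos: [0.4976, 0.2165, 0.2274]
ee_rot: [3.134, 0.002, 2.512]
force: [0.2, -0.7, -0.9]
width: 0.0397
t 8.6 pos [0.4976 0.2165 0.2274] rpy [179.5441   0.0982 143.9196] w 0.039735080459832525 F [ 0.1506 -0.6676 -0.8668] q [ 0.7719  0.1357 -0.2854  0.0004 -1.1416 -1.4017]
 shift mm [-228.0083 -197.5729   -3.7723] turn -0.08036569756657741
```

View pics/w5.png

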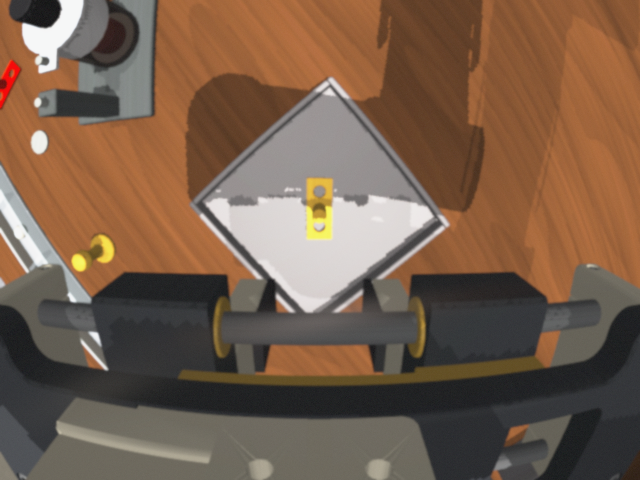

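View pics/top5.png

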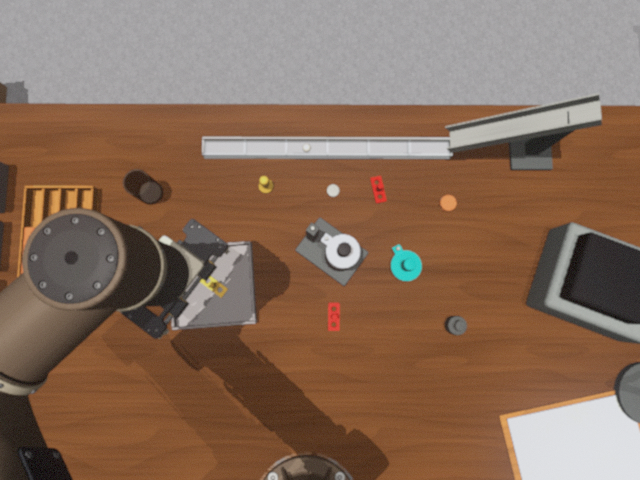

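The keeper lies flat in the tray, around (319,210) in the wrist view, and the jaws are clear. Next I move to the knob.

```bash
python3 -m handwheel '[[[0.05,-0.015,-0.013,0,0],[0.05,-0.04,-0.035,0,0],[0.05,-0.067,-0.058,0,0],[0.05,-0.094,-0.081,0,0],[0.05,-0.12,-0.104,0,0],[0.05,-0.147,-0.127,0,0],[0.05,-0.174,-0.15,0,0],[0.05,-0.2,-0.173,0,0],[0.05,-0.218,-0.189,0,0],[0.05,-0.226,-0.196,0,0],[0.05,-0.228,-0.1975,0,0],[0.05,-0.228,-0.1975,0,0],[0.05,-0.228,-0.1975,0,0],[0.05,-0.228,-0.1975,0,0]]]'
python3 - <<'E'
from h import *
to((.5655,-.0775,.23),144);s=arm.get_state()
cv2.imwrite("pics/w6.png",grab_frame("wrist"));cv2.imwrite("pics/w6z.png",cv2.resize(cv2.imread("pics/w6.png")[180:280,250:390],(784,560),interpolation=cv2.INTER_CUBIC))
print(wproj((.5655,-.0775,.168),s["eef_pos"],s["ee_rot"]),wproj(s["eef_pos"]-[0,0,.062],s["eef_pos"],s["ee_rot"]))
E
```

```text
t: 9.87
eef_pos: [0.5646, -0.077, 0.2246]
ee_rot: [3.138, 0.0, 2.513]
force: [0.7, 0.1, -0.4]
width: 0.0503
t 9.8667 pos [ 0.5646 -0.077   0.2246] rpy [179.7667   0.0248 143.9804] w 0.05032947657216655 F [ 0.7154  0.1312 -0.3658] q [ 0.2061  0.1865 -0.2285 -0.0026 -1.1525 -0.8337]
 shift mm [-1.0745  0.1593 -5.4358] turn -0.01964795228312255
[317.393  260.7206] [319.1586 257.6745]
```

View pics/w6z.png

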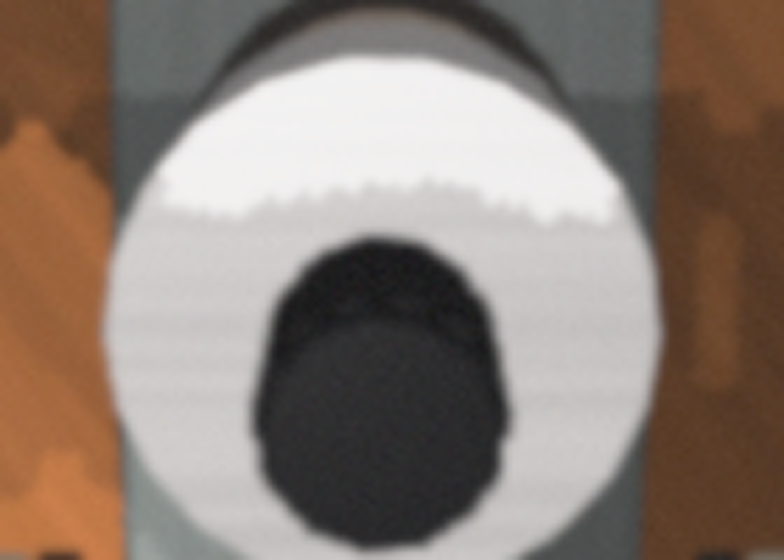

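```bash
python3 -m handwheel '[[[0.05,0,0,0.02,0],[0.05,0,0,0.045,0],[0.05,0,0,0.068,0],[0.05,0,0,0.082,0],[0.05,0,0,0.09,0],[0.05,0,0,0.0925,0],[0.05,0,0,0.0925,0],[0.05,0,0,0.0925,0]]]'
python3 - <<'E'
from h import *
to((.565,-.077,.132),144)
E
```

```text
t: 10.58
eef_pos: [0.5656, -0.0763, 0.1332]
ee_rot: [3.136, 0.002, 2.514]
force: [0.5, -0.3, 0.9]
width: 0.05
t 10.5833 pos [ 0.5656 -0.0763  0.1332] rpy [179.7082   0.1067 144.0377] w 0.04997912783325346 F [ 0.4572 -0.3177  0.9153] q [ 0.2072  0.2652 -0.3504 -0.0025 -0.9502 -0.8334]
 shift mm [ 0.0919 -0.9362  1.2282] turn 0.03773486602418075
```

```bash
python3 -m handwheel '[[[0.035,0,0,0,0],[0.028,0,-0.001,0,0],[0.02,0,-0.001,0,0],[0,0,-0.001,0,0],[0,0,-0.001,0,0],[0,0,-0.001,0,0],[0,0,-0.001,0,0],[0,0,-0.001,0,0]]]' 30
python3 - <<'E'
from h import *
to((.565,-.077,.132),144);print(arm.get_state()["moment"])
E
```

```text
t: 11.25
eef_pos: [0.5652, -0.0772, 0.1337]
ee_rot: [3.136, 0.002, 2.514]
force: [-1.3, 1.1, 5.7]
width: 0.0272
t 11.25 pos [ 0.5652 -0.0772  0.1337] rpy [179.6924   0.1343 144.0386] w 0.027238946353026143 F [-1.3358  1.1347  5.7294] q [ 0.2059  0.2639 -0.3509 -0.0023 -0.9504 -0.8322]
 shift mm [ 0.2635 -0.      1.7424] turn 0.03857477154826938
[ 0.2005  0.7239 -0.042 ]
```

```bash
python3 -m handwheel '[[[0,0,0,0,3],[0,0,0,0,6],[0,0,0,0,9],[0,0,0,0,9],[0,0,0,0,9]]]'
python3 - <<'E'
from h import *
to((.565,-.077,.132),144);print(arm.get_state()["moment"],arm.get_state()["joint_efforts"])
E
python3 -m handwheel '[[[0,0,0,0,2],[0,0,0,0,4],[0,0,0,0,6],[0,0,0,0,6],[0,0,0,0,6]]]'
python3 - <<'E'
from h import *
to((.565,-.077,.132),144);print(arm.get_state()["moment"],arm.get_state()["joint_efforts"])
cv2.imwrite("pics/w7.png",grab_frame("wrist"))
E
```

```text
t: 11.67
eef_pos: [0.5653, -0.0772, 0.1338]
ee_rot: [3.136, 0.002, 2.358]
force: [-0.6, 0.1, 2.2]
width: 0.0275
t 11.6667 pos [ 0.5653 -0.0772  0.1338] rpy [179.6682   0.0944 135.1271] w 0.02745607603950004 F [-0.6481  0.0743  2.1754] q [ 0.2059  0.264  -0.3508 -0.0022 -0.9502 -0.9877]
 shift mm [ 0.3693 -0.1069  1.7547] turn -8.872894134934768
[-0.0507  0.0462 -0.094 ] [  0.1297 -45.8948  24.6701   5.788   -0.0454  -0.214 ]
t: 12.08
eef_pos: [0.5661, -0.0769, 0.1338]
ee_rot: [3.134, 0.002, 2.256]
force: [3.3, 1.5, -0.7]
width: 0.0276
t 12.0833 pos [ 0.5661 -0.0769  0.1338] rpy [179.5891   0.0915 129.2635] w 0.027582467226111084 F [ 3.3176  1.4759 -0.6887] q [ 0.2061  0.2643 -0.3502 -0.0023 -0.9492 -1.0902]
 shift mm [ 0.5953 -0.9192  1.8171] turn -14.736473843104164
[ 0.5534 -1.0469  0.0147] [ -1.0355 -46.8279  23.4191   5.9122  -1.2131  -0.2154]
```

View pics/w7.png

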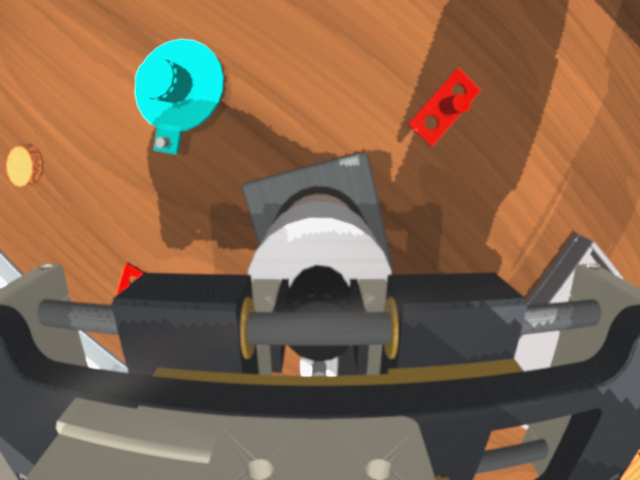

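```bash
python3 -m handwheel '[[[0,0,0,0,2],[0,0,0,0,4],[0,0,0,0,4],[0,0,0,0,4]]]'
python3 - <<'E'
from h import *
to((.565,-.077,.132),144);print(arm.get_state()["moment"],arm.get_state()["joint_efforts"])
cv2.imwrite("pics/top8.png",grab_frame("top"));cv2.imwrite("pics/w8.png",grab_frame("wrist")[330:400,260:380])
cv2.imwrite("pics/w8z.png",cv2.resize(np.vstack([cv2.imread("pics/w7.png")[330:390,260:380],cv2.imread("pics/w8.png")[:60]]),(600,600)))
E
```

```text
t: 12.47
eef_pos: [0.5672, -0.0765, 0.134]
ee_rot: [3.132, 0.002, 2.188]
force: [5.2, 0.8, -1.2]
width: 0.0277
t 12.4667 pos [ 0.5672 -0.0765  0.134 ] rpy [179.4752   0.1158 125.3734] w 0.027676208251326502 F [ 5.1568  0.763  -1.2061] q [ 0.2063  0.2646 -0.3494 -0.0022 -0.9476 -1.1585]
 shift mm [ 0.894  -2.0828  1.9858] turn -18.626623771402762
[ 0.6769 -1.8117  0.1526] [ -1.4002 -47.496   22.677    5.8592  -2.0003  -0.2758]
```

View pics/w8z.png

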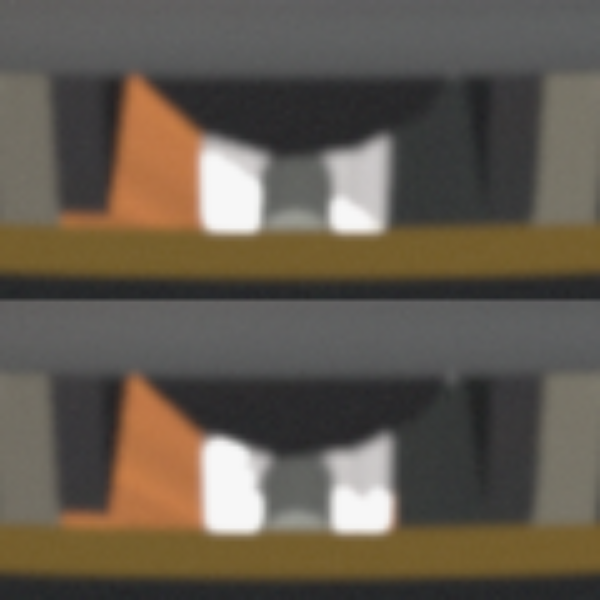

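Run:
```python
import cv2,numpy as np
f=lambda p:cv2.resize(cv2.imread(p)[205:295,285:375],(400,400),interpolation=cv2.INTER_CUBIC)
cv2.imwrite("pics/z8.png",np.hstack([f("pics/top5.png"),f("pics/top8.png")]))
```

```text
(no output)
```

View pics/z8.png

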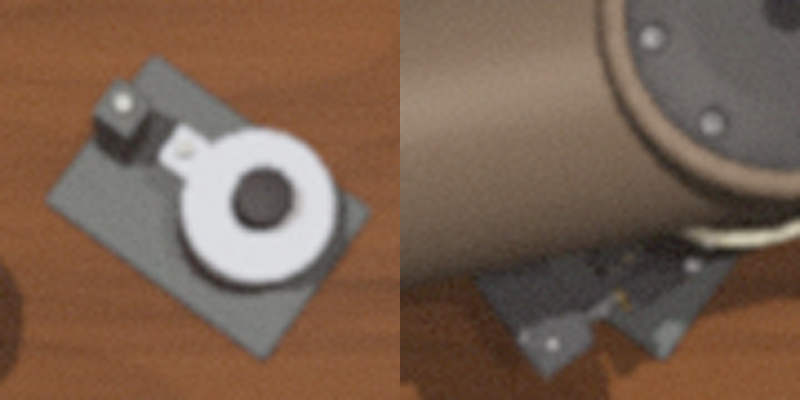

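Run:
```python
from h import *
im=grab_frame("scene");cv2.imwrite("pics/s8.png",im)
f=lambda i:cv2.resize(i[235:335,250:350],(400,400),interpolation=cv2.INTER_CUBIC)
cv2.imwrite("pics/s8z.png",np.hstack([f(cv2.imread("pics/scene0.png")),f(im)]))
s=arm.get_state();
c=np.array([.565,-.077,.138])
for a in (54,54-12,54-18.6): 
  X=c+.044*np.array([np.cos(np.radians(a)),np.sin(np.radians(a)),0]);p=proj("scene",X);print(a,p,(p-[250,235])*4+[400,0])
```

```text
54 [315.5324 261.9454] [662.1296 107.7817]
42 [316.1721 265.314 ] [664.6884 121.2561]
35.4 [316.1028 267.2076] [664.4112 128.8305]
```

View pics/s8z.png

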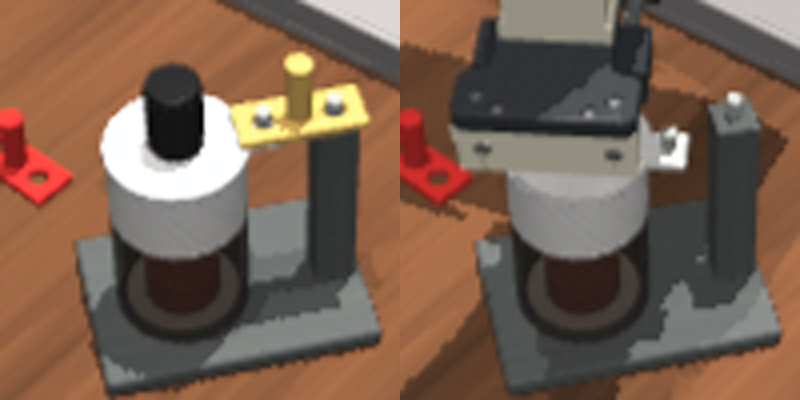

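Run:
```python
import cv2,numpy as np
f=lambda p:cv2.resize(cv2.imread(p)[250:285,300:340],(400,350),interpolation=cv2.INTER_CUBIC)
cv2.imwrite("pics/s8y.png",np.hstack([f("pics/scene0.png"),f("pics/s8.png")]))
```

```text
(no output)
```

View pics/s8y.png

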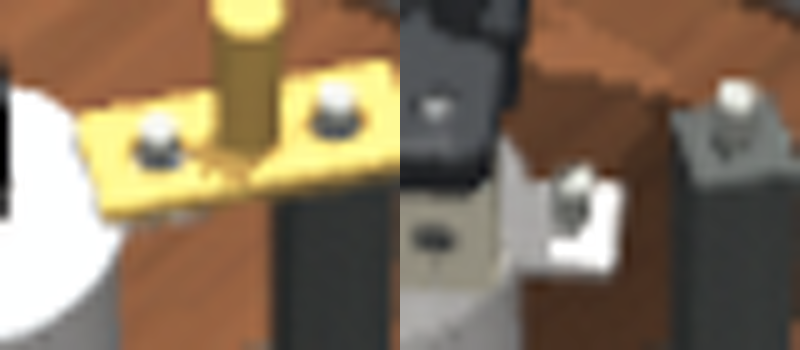

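The cap's peg in the scene view moved from (315.8,262.8) to (317.5,268), which matches about 18 degrees of turn. That is past the 12 degree wrong-way stop, so this is the right way. I'll continue and also take out the 2 mm sideways drift.

```bash
python3 -m handwheel '[[[0,0.0005,-0.001,0,3],[0,0.0008,-0.002,0,6],[0,0.0008,-0.002,0,10],[0,0.0008,-0.002,0,14],[0,0.0008,-0.002,0,18],[0,0.0008,-0.002,0,22],[0,0.0008,-0.002,0,26],[0,0.0008,-0.002,0,28],[0,0.0008,-0.002,0,28],[0,0.0008,-0.002,0,28]]]'
python3 - <<'E'
from h import *
to((.5652,-.0772,.134),144);print(arm.get_state()["moment"])
E
```

```text
t: 13.45
eef_pos: [0.5653, -0.077, 0.1345]
ee_rot: [3.132, -0.002, 1.702]
force: [1.4, 1.1, 4.3]
width: 0.0277
t 13.45 pos [ 0.5653 -0.077   0.1345] rpy [179.4453  -0.1344  97.54  ] w 0.027682860107981804 F [1.4439 1.0796 4.338 ] q [ 0.2063  0.261  -0.3533 -0.002  -0.9466 -1.6444]
 shift mm [-0.1736 -0.1684  0.458 ] turn -46.459974805031635
[ 0.502  -0.2525  0.3151]
```

```bash
python3 -m handwheel '[[[0,0,0,0,4],[0,0,0,0,8],[0,0,0,0,12],[0,0,0,0,16],[0,0,0,0,20],[0,0,0,0,24],[0,0,0,0,28],[0,0,0,0,32],[0,0,0,0,36],[0,0,0,0,38],[0,0,0,0,38],[0,0,0,0,38]]]'
python3 - <<'E'
from h import *
to((.5652,-.0772,.134),144);print(arm.get_state()["moment"])
im=grab_frame("scene");cv2.imwrite("pics/s9.png",im);cv2.imwrite("pics/w9.png",grab_frame("wrist"))
f=lambda i:cv2.resize(i[235:335,250:350],(400,400),interpolation=cv2.INTER_CUBIC)
cv2.imwrite("pics/s9z.png",np.hstack([f(im),cv2.resize(cv2.imread("pics/w9.png")[200:400,220:420],(400,400))]))
E
```

```text
t: 14.45
eef_pos: [0.5656, -0.0761, 0.1348]
ee_rot: [3.135, -0.009, 1.042]
force: [-0.0, 5.6, 6.7]
width: 0.0275
t 14.45 pos [ 0.5656 -0.0761  0.1348] rpy [179.6366  -0.5172  59.6923] w 0.02745714104286127 F [-0.0161  5.5612  6.7324] q [ 0.2072  0.2605 -0.3528 -0.003  -0.9468 -2.3053]
 shift mm [-1.1029  0.2136  0.815 ] turn -84.30767691205426
[2.063  0.0802 0.4134]
```

View pics/s9z.png

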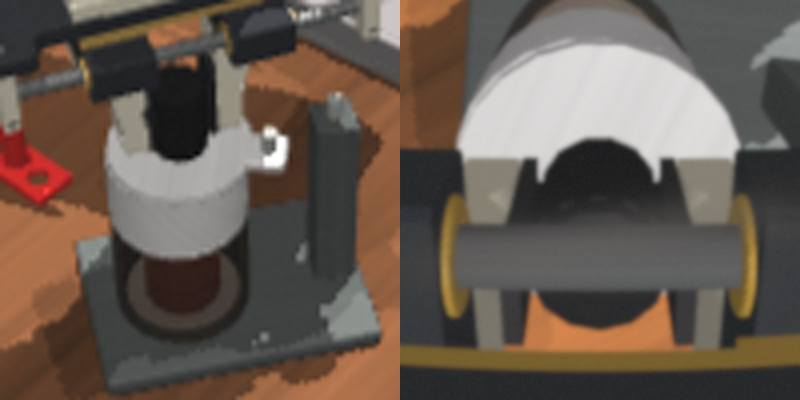

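Run:
```python
from h import *
f=lambda i:cv2.resize(i[255:285,300:340],(400,300),interpolation=cv2.INTER_CUBIC)
cv2.imwrite("pics/s9y.png",np.hstack([f(cv2.imread("pics/s8.png")),f(cv2.imread("pics/s9.png"))]))
c=np.array([.5652,-.0772,.138]);b=np.array([315.8,262.8])-proj("scene",c+.044*np.array([np.cos(np.radians(54)),np.sin(np.radians(54)),0]));print(b)
for d in (0,12,15,18,20,25,30,35,40): 
  a=np.radians(54-d);X=c+.044*np.array([np.cos(a),np.sin(a),0]);p=proj("scene",X)+b;print(d,p,(p-[300,255])*10)
```

```text
[0.2556 0.751 ]
0 [315.8 262.8] [158.  78.]
12 [316.4399 266.17  ] [164.3992 111.6998]
15 [316.4459 267.0298] [164.4593 120.2977]
18 [316.3895 267.8919] [163.8946 128.9187]
20 [316.317  268.4667] [163.17   134.6673]
25 [316.0141 269.8991] [160.1409 148.9913]
30 [315.5381 271.3158] [155.3806 163.1584]
35 [314.8912 272.7057] [148.9122 177.057 ]
40 [314.0772 274.0575] [140.7724 190.5754]
```

View pics/s9y.png

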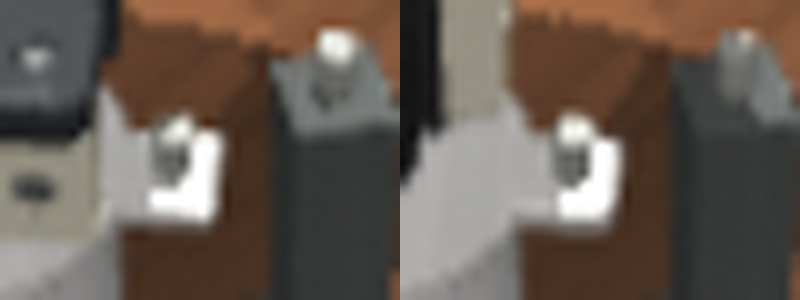

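I got that wrong. The newer pictures show the cap's peg has not moved, still at about 13–15 degrees at (317.5,268), while the fingers slipped round the knob. So this way hits the stop and the other way is right. I'll ease the grip slightly to relieve the stress, re-centre, and turn back.

```bash
python3 -m handwheel '[[[0.032,0,0,0,0],[0.032,0,0,0,0],[0.032,-0.001,0,0,0],[0.032,-0.001,0,0,0],[0.032,-0.001,0,0,0]]]'
python3 - <<'E'
from h import *
to((.5652,-.0772,.133),144);print(arm.get_state()["moment"])
E
```

```text
t: 14.97
eef_pos: [0.5646, -0.0773, 0.1345]
ee_rot: [3.136, -0.008, 1.042]
force: [-0.6, 0.6, -0.2]
width: 0.0319
t 14.9667 pos [ 0.5646 -0.0773  0.1345] rpy [179.6764  -0.4826  59.6912] w 0.03188951962204453 F [-0.6328  0.5804 -0.2449] q [ 0.2054  0.2601 -0.3541 -0.003  -0.9467 -2.3034]
 shift mm [0.397  0.4195 1.4759] turn -84.30879965461054
[-0.1026  0.0264 -0.0327]
```

```bash
python3 -m handwheel '[[[0.02,0,0,0.001,0],[0,0,0,0.001,0],[0,0,0,0.001,0],[0,0,0,0.001,0],[0,0,0,0.001,0],[0,0,0,0.001,-3],[0,0,0,0.001,-6],[0,0,0,0.001,-9],[0,0,0,0.001,-12],[0,0,0,0.001,-15],[0,0,0,0.001,-18],[0,0,0,0.001,-21],[0,0,0,0.001,-24],[0,0,0,0.001,-27],[0,0,0,0.001,-30],[0,0,0,0.001,-30],[0,0,0,0.001,-30]]]' 40
python3 - <<'E'
from h import *
to((.5652,-.0772,.133),144);print(arm.get_state()["moment"])
im=grab_frame("scene");cv2.imwrite("pics/s10.png",im)
f=lambda i:cv2.resize(i[235:335,250:350],(400,400),interpolation=cv2.INTER_CUBIC)
cv2.imwrite("pics/s10z.png",np.hstack([f(cv2.imread("pics/s9.png")),f(im)]))
E
```

```text
t: 16.38
eef_pos: [0.5642, -0.0778, 0.1335]
ee_rot: [3.133, -0.004, 1.564]
force: [-2.2, -1.7, 2.7]
width: 0.0272
t 16.3833 pos [ 0.5642 -0.0778  0.1335] rpy [179.5196  -0.2284  89.5884] w 0.027189053262126485 F [-2.2064 -1.729   2.7467] q [ 0.205   0.2611 -0.3557 -0.0026 -0.945  -1.7814]
 shift mm [0.5936 0.9592 0.4612] turn -54.41158832811891
[-0.9021  0.6154 -0.0822]
```

View pics/s10z.png

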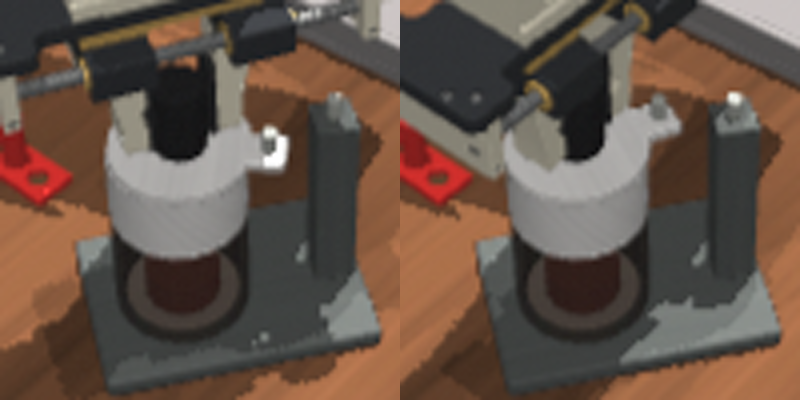

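Run:
```python
from h import *
f=lambda i:cv2.resize(i[245:285,295:335],(400,400),interpolation=cv2.INTER_CUBIC)
cv2.imwrite("pics/s10y.png",np.hstack([f(cv2.imread("pics/s9.png")),f(cv2.imread("pics/s10.png"))]))
c=np.array([.5652,-.0772,.138]);b=np.array([.26,.75])
for d in (18,15,12,0,-6,-10,-15,-18,-25,-50,-75,-90): 
  a=np.radians(54-d);X=c+.044*np.array([np.cos(a),np.sin(a),0]);p=proj("scene",X)+b;print(d,(p-[295,245])*10)
```

```text
18 [213.9384 228.9085]
15 [214.5031 220.2875]
12 [214.4429 211.6896]
0 [208.0438 177.9898]
-6 [201.2569 161.8654]
-10 [195.4624 151.499 ]
-15 [186.8485 139.0542]
-18 [180.9772 131.8941]
-25 [165.3416 116.1955]
-50 [90.9914 74.2122]
-75 [-1.4546 58.8266]
-90 [-59.0111  63.5545]
```

View pics/s10y.png

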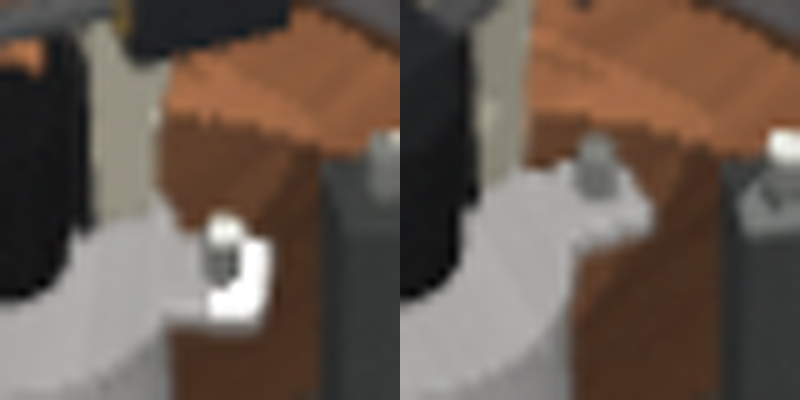

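The peg followed the tool, from (317.4,267.8) to (314.5,259.3). That is about 28 degrees back and past the start. I'll continue this way, with a check.

```bash
python3 -m handwheel '[[[0,0.0005,0.0005,0,-3],[0,0.0005,0.001,0,-6],[0,0.0005,0.001,0,-10],[0,0.0005,0.001,0,-14],[0,0.0005,0.001,0,-18],[0,0.0005,0.001,0,-22],[0,0.0005,0.001,0,-26],[0,0.0005,0.001,0,-30],[0,0.0005,0.001,0,-34],[0,0.0005,0.001,0,-36],[0,0.0005,0.001,0,-36],[0,0.0005,0.001,0,-36]]]'
python3 - <<'E'
from h import *
to((.5652,-.0772,.133),144);print(arm.get_state()["moment"])
im=grab_frame("scene");cv2.imwrite("pics/s11.png",im);w=grab_frame("wrist");cv2.imwrite("pics/w11.png",w)
f=lambda i:cv2.resize(i[235:335,250:350],(400,400),interpolation=cv2.INTER_CUBIC)
cv2.imwrite("pics/s11z.png",np.hstack([f(im),cv2.resize(w[200:400,220:420],(400,400))]))
E
```

```text
t: 17.43
eef_pos: [0.5653, -0.0774, 0.1334]
ee_rot: [3.133, 0.002, 2.189]
force: [-0.6, -2.3, 1.6]
width: 0.0273
t 17.4333 pos [ 0.5653 -0.0774  0.1334] rpy [179.4836   0.1025 125.4464] w 0.027293422507779497 F [-0.5608 -2.3351  1.6343] q [ 0.2054  0.2627 -0.3536 -0.0024 -0.9456 -1.1561]
 shift mm [0.228  0.0213 0.4017] turn -18.553596692436656
[-0.954   0.1757 -0.0599]
```

View pics/s11z.png

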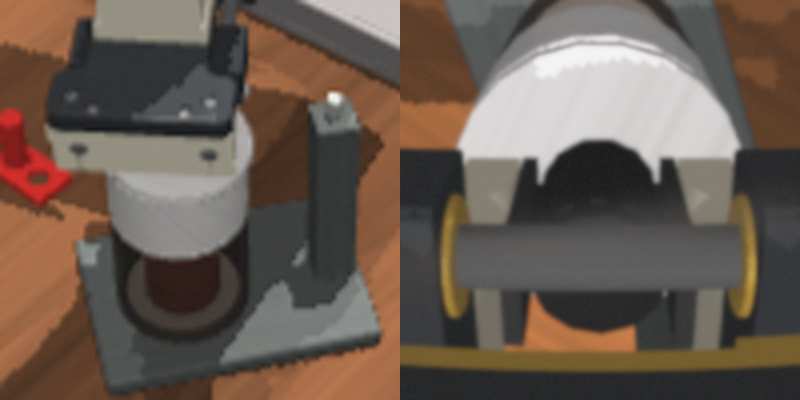

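The ear has gone out of sight behind the gripper, so the cap is following, now at about 50 degrees. About 36 more.

```bash
python3 -m handwheel '[[[0,0,0,0,-3],[0,0,0,0,-6],[0,0,0,0,-10],[0,0,0,0,-14],[0,0,0,0,-18],[0,0,0,0,-22],[0,0,0,0,-26],[0,0,0,0,-30],[0,0,0,0,-34],[0,0,0,0,-36],[0,0,0,0,-36],[0,0,0,0,-36]]]'
python3 - <<'E'
from h import *
to((.5652,-.0772,.133),144);print(arm.get_state()["moment"])
im=grab_frame("scene");cv2.imwrite("pics/s12.png",im);w=grab_frame("top")
f=lambda i:cv2.resize(i[235:335,250:350],(400,400),interpolation=cv2.INTER_CUBIC)
cv2.imwrite("pics/s12z.png",np.hstack([f(im),cv2.resize(w[200:300,290:390],(400,400))]))
E
```

```text
t: 18.53
eef_pos: [0.5657, -0.0776, 0.1337]
ee_rot: [3.135, 0.008, 2.816]
force: [0.2, -5.0, 2.0]
width: 0.0271
t 18.5333 pos [ 0.5657 -0.0776  0.1337] rpy [179.6464   0.4355 161.3559] w 0.027071689160679157 F [ 0.2014 -4.9673  1.9794] q [ 0.2051  0.2626 -0.3533 -0.0018 -0.9452 -0.5295]
 shift mm [0.6445 0.2308 0.6538] turn 17.355909170337412
[-1.6417 -0.3301 -0.0987]
```

View pics/s12z.png

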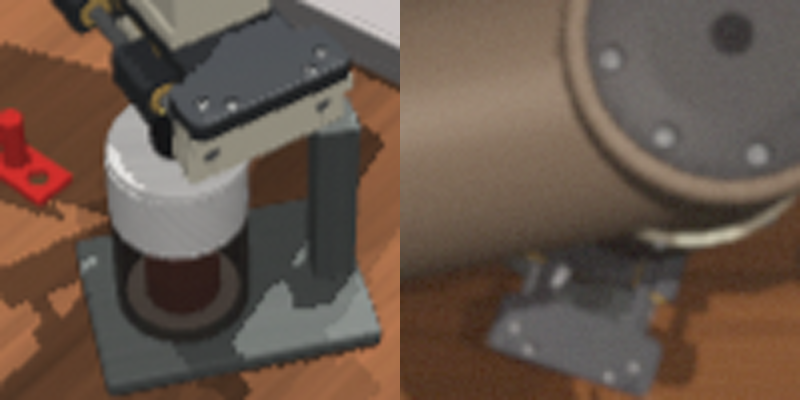

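```bash
python3 -m handwheel '[[[0,0,0,-0.002,0],[0,0,0,-0.004,0],[0,0,0,-0.007,0],[0,0,0,-0.01,0],[0,0,0,-0.01,0]]]'
python3 - <<'E'
from h import *
to((.5652,-.0772,.133),144);print(arm.get_state()["moment"])
w=grab_frame("wrist");cv2.imwrite("pics/w13.png",w)
E
```

```text
t: 19.05
eef_pos: [0.5653, -0.0775, 0.144]
ee_rot: [3.135, 0.007, 2.817]
force: [-1.8, -1.0, -2.3]
width: 0.0274
t 19.05 pos [ 0.5653 -0.0775  0.144 ] rpy [179.6427   0.4099 161.3738] w 0.02741596331143886 F [-1.7964 -1.031  -2.2829] q [ 0.2054  0.2518 -0.3411 -0.0021 -0.9686 -0.5293]
 shift mm [ 0.2933  0.1336 11.0484] turn 17.37384407183862
[-0.3752  0.697   0.0077]
```

View pics/w13.png

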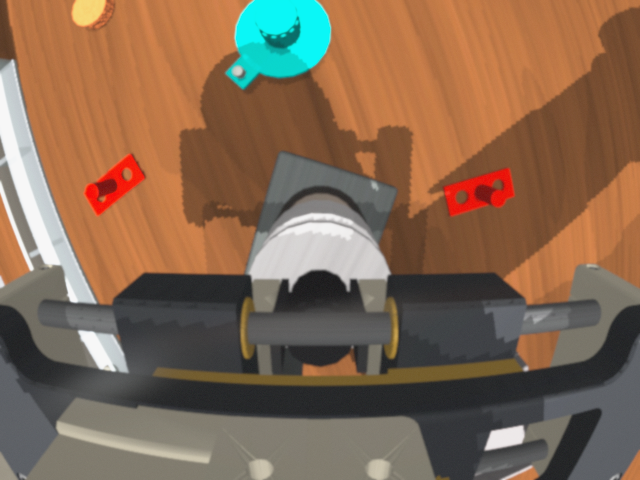

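The load is -2.3 N, about the cap's own weight, and it is coming up freely. Lifting the rest.

```bash
python3 -m handwheel '[[[0,0,0,-0.004,0],[0,0,0,-0.01,0],[0,0,0,-0.018,0],[0,0,0,-0.028,0],[0,0,0,-0.038,0],[0,0,0,-0.048,0],[0,0,0,-0.057,0],[0,0,0,-0.064,0],[0,0,0,-0.068,0],[0,0,0,-0.07,0],[0,0,0,-0.07,0],[0,0,0,-0.07,0],[0,0,0,-0.07,0]]]'
python3 - <<'E'
from h import *
to((.5652,-.0772,.2137),144);print(arm.get_state()["moment"])
im=grab_frame("scene");cv2.imwrite("pics/s14.png",im);cv2.imwrite("pics/t14.png",grab_frame("top"))
E
```

```text
t: 20.18
eef_pos: [0.5644, -0.0778, 0.2133]
ee_rot: [3.136, 0.006, 2.816]
force: [0.1, -0.3, -1.9]
width: 0.0273
t 20.1833 pos [ 0.5644 -0.0778  0.2133] rpy [179.663    0.3634 161.3728] w 0.027310524350673656 F [ 0.1273 -0.2836 -1.8663] q [ 0.2051  0.1913 -0.2494 -0.0021 -1.1217 -0.5293]
 shift mm [-0.5831  0.7925 -0.4102] turn 17.372772597273155
[-0.0307  0.0581 -0.0073]
```

View pics/s14.png

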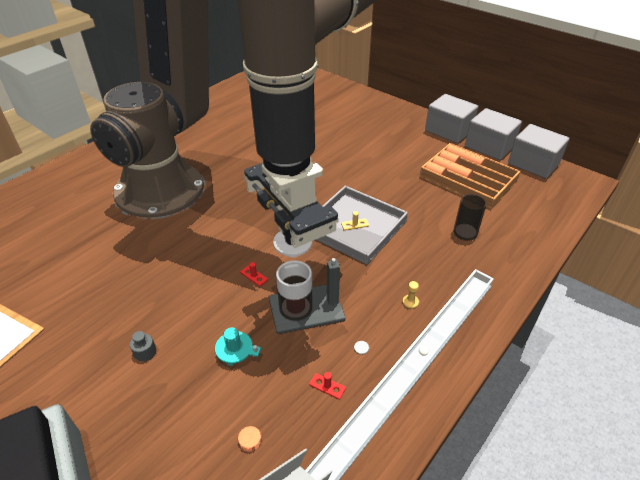

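View pics/t14.png

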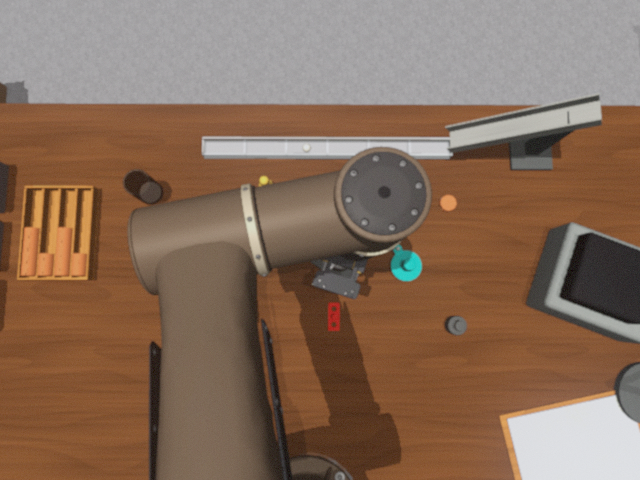

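The scene view shows the cap held above the open tube at about (293,243). The keeper is in the tray at (355,222), and the other things are where they were. Handing in.

Run:
```python
from h import *
print(arm.job_done());to((.5652,-.0772,.2137))
```

```text
the job is handed in; nothing more can be done
None
the job is handed in; nothing more can be done
```

The job is handed in at about 20 s. The keeper link lies flat in the tray, and the aluminium cap is held by its knob above the open tube.

- **Keeper:** I lifted it straight off its pegs, set it near the middle of the tray and let go. Two pictures confirm it is lying there.
- **Cap, first try:** I turned it clockwise seen from above, and that was the wrong way. I misread the first check at about 18 degrees as free turning. The cap was in fact against its stop, so the fingers slipped round the knob by about 65 degrees. The highest readings in that stretch were about 9 N and 0.4 N m about the tube's axis. This was more turning against the stop than you asked for.
- **Cap, second try:** I eased the grip, re-centred and turned it the other way to an estimated 85 degrees past its starting position. The ear was hidden for the last part, so that angle comes from the tool's turn.
- **Last checks:** The cap came out freely, with about 2 N of load, close to its own weight. The tool rose 79.6 mm with about 1 mm of sideways shift, and its tilt is under 0.5 degrees. The final scene and top pictures show nothing else out of place; the arm hides a few things in the top picture.

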